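# Close the tube forming block and hold it pressed shut

## Task

Swing the hinged keeper plate down shut over the brass tube in the lower forming block, then pick up the loose upper block by its grip rib, fit its two holes onto the dowels and push it down against the spring pins until the two blocks meet with no gap. Finish while still gripping the upper block and holding the pair firmly pressed together: do not let go. Leave everything else on the bench where it is.

Things in the scene. Friction and masses are not known exactly. Their poses are not given: they have to be found in the camera images.
- die: lower forming block, dark steel, fixed: 90 (its x) x 170 mm (its y), upper face at z = 52 mm; origin: centre of its underside. At x = 0, y = +-65 mm stand two steel dowels, 12 mm thick, tips at z = 88 mm (last 9 mm tapered to 4 mm). Between them a groove along x holds a brass tube, and a hinged steel keeper plate closes down over it
- die_top (a point): centre of the lower block's upper face, midway between the dowels, 52 mm above the block's underside; axes as the block's
- dowel_a (a point): tip of the dowel at y = +65 mm of the lower block
- dowel_b (a point): tip of the dowel at y = -65 mm of the lower block
- leaf_hinge (a point): hinge axis of the keeper plate, at the block's x = +45 mm, z = 48 mm; the axis runs along the block's y
- leaf_edge (a point): middle of the keeper plate's free edge, 100 mm from the hinge, on its mid-plane
- leaf (a joint): keeper plate angle (rad), 0 = shut (level with the block's upper face within 1 mm, free edge 10 mm past the block's -x face), 1.57 = upright, at most 1.9; starts 1.15 to 1.65. Plate 75 mm wide (block's y), 100 mm hinge to edge, 7.5 mm thick. Stiff hinge (0.16 N m): stays where left, 2 to 4 N at the edge moves it; can be pushed shut with closed fingers on its back, the side away from the groove
- ejector (a joint): how far (m) the four spring pins in the lower block's upper face are pressed in: 0 = 6 mm proud, 0.006 = level. Brass, 8 mm thick, at x = +-18, y = +-50 mm. 10 N in all starts them moving, 14.4 N holds them level; the upper block's own weight (3.5 to 5.3 N) does not press them in, about 10 N more on it does
- tube: brass tube, 22 mm thick, 80 mm long, lying along x in the lower block's groove, wholly below the shut keeper plate. Origin on its underside, midway
- upper: loose upper block, aluminium, 56 (its x) x 160 (its y) x 22 mm thick, 0.36 to 0.54 kg, lying right way up on the bench. Two round through holes, 14.5 mm wide, at x = 0, y = +-65 mm. On top, in the middle, a dark wooden grip rib 22 mm thick (x), 50 mm long (y), from z = 22 to 64 mm. Origin: centre of its flat underside. Fits either way round
- mouthpiece: bystander: brass mouthpiece standing on its wide rim, 27 mm across, 70 mm tall; to be left alone
- dish: bystander: small round glass dish, 52 mm across, 16 mm tall; to be left alone
- valvecap: bystander: low brass valve cap, 30 mm across, 22 mm tall with a small nipple; to be left alone
- driver: bystander: screwdriver lying on the bench; to be left alone
- hammer: bystander: small hammer lying on the bench; to be left alone
- oil: bystander: white oil bottle, 40 mm across, 100 mm tall; to be left alone
- valve: bystander: slender steel piston valve standing upright, 20 mm across, 110 mm tall; to be left alone
Things that resemble listed ones, but are neither listed nor needed, are in the scene too. What is shaped like the die but blue or pink is not meant.

How it is judged:
On the way, in this order (a step that is already met when the one before it is completed fails the run):
1. the keeper plate is shut, with the upper block not yet on the dowels (value of joint leaf below 0.1 rad and horizontal distance between upper and die_top above 0.06 m), for 0.2 s.
2. the upper block sits on both dowels, below their tips (horizontal distance between upper and die_top below 0.004 m and angle between the y axis of upper and the y axis of die, either way round below 0.06 rad and angle between upper's own z axis and vertical below 0.05 rad and z of upper in the frame of die_top below 0.02 m), for 0.1 s.
At the end, for the whole second after the job is handed in: The keeper plate is shut (within 0.06 rad) over the tube, which is still in its groove; the upper block is on both dowels (centred within 4 mm, level within 0.05 rad) with less than 1.6 mm of gap, pressed on the lower block with more than 10 N, at rest and still held in the fingers (horizontal distance between upper and die_top below 0.004 m and angle between the y axis of upper and the y axis of die, either way round below 0.06 rad and angle between upper's own z axis and vertical below 0.05 rad and z of upper in the frame of die_top below 0.0016 m and value of joint ejector above 0.0044 m and value of joint leaf below 0.06 rad and contact force between upper and die above 10 N and contact force between the fingers and upper above 4 N and linear speed of upper below 0.02 m/s and distance between tube and die below 0.035 m); the arm keeps its last pose, push and grip.
It fails at once if another thing on the bench was moved by more than 30 mm (distance of any of mouthpiece, dish, valvecap, driver, hammer, oil, valve from where it was at the start of the episode above 0.03 m).
It also fails if it takes over 51 s, if anything falls off the work surface, if the arm or the gripper's body presses on something with over 40 N, if the wrist force passes 120 N, or if a joint passes its speed limit or range.

## Robot

A 6-joint arm with a two-finger parallel gripper is mounted at the origin on the work surface. World frame = base frame: x ahead of the robot, y to its left, z up, the work surface at z = 0. Lengths are in m, angles in rad, forces in N, time in s.
With the tool pointing down it reaches from about 0.325 to 0.9 m from the base axis. Payload 6.1 kg.
Tool frame: the origin (TCP) lies midway between the tips of the shut fingers; the grasp point (between the pads) lies env.grip_depth behind it (env.grip_depth is the distance from the TCP to the grasp point, in m); y points along the fingers, z is the direction in which the jaws open and shut, and the axes are right-handed (so a half turn about y gives the same grasp; the last joint's range is limited). The gripper opens to 85 mm and grips with 20 to 120 N. Pads are 22 mm wide; open, the fingers measure 114 mm over their backs; the gripper's body (76 mm by 85 mm) begins 54 mm behind the grasp point. The pads swing forward as they close: fully open they stand 13 mm farther back than shut.
Start: joints at [-1.397, 0.22, 1.526, -0, 1.395, -0.126], TCP at [0.185, -0.597, 0.231] pointing down, gripper open.
Joint ranges: [-2.98, 2.98], [-0.91, 2.08], [0.09, 2.57], [-1.24, 4.39], [0.2, 2.65], [-2.68, 2.68]. Speed limits (rad/s): [2.57, 2.57, 3.01, 3.14, 3.14, 3.14].

## Interface

Orientations are given as a unit quaternion [w, x, y, z].
In Python, from rig import env, vision, order gives the robot as it stands.
- The arm moves only by the shell command python3 -m jog 'ROWS'. ROWS is JSON, a list of rows, each a list of 7 numbers: the opening, from 0 (shut) to 1 (fully open), then the shift along the tool's x, y, z in cm, then the turn, a rotation vector about the tool's x, y, z in rad. A call has 1 to 8 rows; each row is the pose to reach, as a shift and turn from the pose commanded when the call began, along the tool's axes at that moment; what a row does not reach only later rows make up. A row lasts 1/12 s, in which the tool goes at most 41.7 mm and 7.16 degrees, less where a joint would pass 70% of its speed; a pose out of reach is approached as far as the arm can. A call with a gripper value outside its range is refused whole. The fingers move at their own pace and stop on an object; the grip force is fixed at half the most. Time passes only in rows, so rows that repeat a pose let the fingers close. It gives the time, the measured TCP pose, the force and the opening at its end, in the units of the state.
- env.get_state(): the state, without advancing time (a new reading comes with each control period).
- vision.get_image(name): name is "side" or "top"; returns a dict with "color" (384x512x3 uint8, red, green, blue), "fx", "fy", "cx", "cy" (pixels), "k1" (the pictures are not rectified: a ray, as slopes to the right and down, at radius r is drawn at 1 + k1 r^2 times it, then the intrinsics apply), "R" (3x3) and "t" (3): a world point X has camera coordinates R X + t. Camera axes: x right, y down, z forward; pixel columns grow to the right and rows downward; lengths in m; the calibration is good to about 2 mm. A picture is of the moment at which its call begins. There is no depth.
- order.job_done(): hands the job in, once; it reports no verdict.
The state is a dict: "clock": time; "qpos": joint angles; "dq": joint speeds; "tau": joint torques, N m; "position": TCP position; "tool_rot": TCP orientation; "contact_force": force on the tool from outside, world axes, zero at the start; "moment": the same for the moment, N m; "gripper_width": finger opening in m.
Only numpy, scipy, OpenCV 4.12 (cv2) and the standard library are available. Lean on these libraries where they do the work, as an engineer would, in place of code of your own. Each camera call takes 0.05 s, during which the arm holds its last target. There are 200 camera calls.

## Working session

There is one attempt and no reset: what is moved stays moved. The work goes in short steps, Python scripts to look and compute and a shell command to move; the robot and the scene stay as the last step left them, time stands still between calls to the robot, and variables do not carry over. Pictures are saved under pics/ and viewed, about 8 in all and at most 12, crops included, and the job is handed in when it is done.

```bash
ls; mkdir -p pics
python3 - <<'E'
from rig import env, vision
import cv2,numpy as np
print(env.get_state(), env.grip_depth)
for n in ("top","side"):
    d=vision.get_image(n); np.savez(f"pics/{n}0.npz",**d)
    cv2.imwrite(f"pics/{n}0.png",cv2.resize(d["color"][:,:,::-1],(800,600),interpolation=cv2.INTER_CUBIC))
    print(n,{k:(v.tolist() if hasattr(v,'tolist') else v) for k,v in d.items() if k!="color"})
E
```

```text
pics
{'clock': 0.0, 'qpos': array([-1.39710610e+00,  2.21218112e-01,  1.52758879e+00,  2.24311713e-05,
        1.39474091e+00, -1.26088694e-01]), 'dq': array([ 1.52832214e-03, -1.04323284e-04,  1.55421735e-03, -6.82625262e-05,
        1.04500035e-04,  1.23399019e-04]), 'tau': array([ 2.43796794e-04, -4.96901321e+01, -3.89390802e+01, -1.06518000e-04,
        1.11773220e-02,  1.36055753e-06]), 'position': array([ 0.18447278, -0.5965215 ,  0.23021604]), 'tool_rot': array([ 0.10558135, -0.10559864,  0.69986953, -0.69848704]), 'contact_force': array([-1.20834422,  0.55743829,  0.01061604]), 'moment': array([-0.01539189,  0.00897865,  0.01382803]), 'gripper_width': 0.08542351992754357} 0.0187
top {'fx': 401.88798656062113, 'fy': 401.88798656062113, 'cx': 254.78838407594301, 'cy': 195.4285393798521, 'k1': -0.12520732012109717, 'R': [[-0.010545440913962633, -0.9994900259679174, -0.03014102962047061], [-0.9902375516008092, 0.014628112525282315, -0.13862037989986556], [0.13899059347871529, 0.02838496634839721, -0.9898868160602177]], 't': [0.023258325070994262, 0.5097740478687882, 1.2988074299315173]}
side {'fx': 374.12491085501665, 'fy': 374.12491085501665, 'cx': 262.3905633979641, 'cy': 188.3579870759519, 'k1': 0.017298941029499706, 'R': [[-0.9978299757435244, -0.06578376408063992, 0.0027992661645838226], [-0.040955278121620926, 0.5868115671958516, -0.8086871148961936], [0.051555840616346785, -0.8070468889652767, -0.5882323642148658]], 't': [0.5164298811215102, 0.07980543999036624, 0.9929509985723911]}
```

View pics/top0.png

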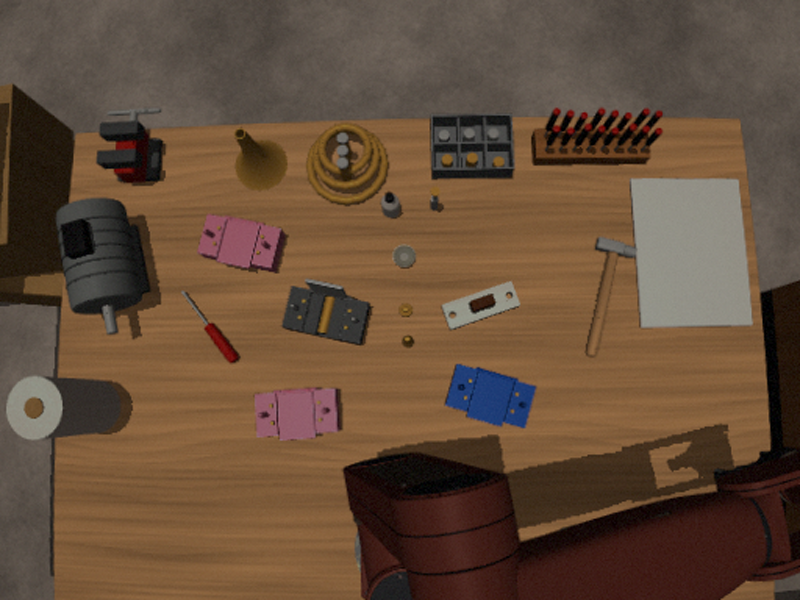

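View pics/side0.png

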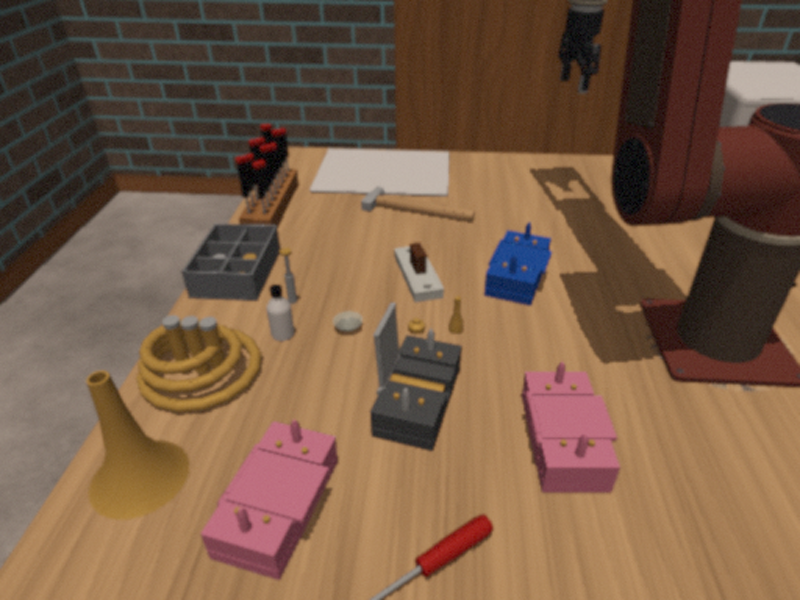

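The top view shows the dark die at (327,313), between two pink lookalikes at (240,243) and (297,413) and a blue one at (490,397). Only the dark steel one shows an open keeper and a brass tube, so it is the die. The white upper block with the wooden rib is at (480,305). I'll confirm both in an enlarged crop and measure them.

```bash
cat > h.py <<'E'
import numpy as np, cv2
def load(n): return dict(np.load(n))
def ray(d,uv):
    K=np.array([[d["fx"],0,d["cx"]],[0,d["fy"],d["cy"]],[0,0,1.]])
    p=cv2.undistortPoints(np.array(uv,float).reshape(-1,1,2),K,np.array([d["k1"],0,0,0.])).reshape(-1,2)
    r=np.c_[p,np.ones(len(p))]@d["R"]; c=-d["R"].T@d["t"]
    return c,r
def plane(d,uv,z):
    c,r=ray(d,uv); return c+r*((z-c[2])/r[:,2])[:,None]
def two(d1,uv1,d2,uv2):
    c1,r1=ray(d1,uv1); c2,r2=ray(d2,uv2); out=[]
    for a,b in zip(r1,r2):
        s=np.linalg.lstsq(np.c_[a,-b],c2-c1,rcond=None)[0]
        p,q=c1+a*s[0],c2+b*s[1]; out.append(np.r_[(p+q)/2,np.linalg.norm(p-q)])
    return np.array(out)
def proj(d,X):
    X=np.atleast_2d(X).astype(float)
    K=np.array([[d["fx"],0,d["cx"]],[0,d["fy"],d["cy"]],[0,0,1.]])
    return cv2.projectPoints(X,cv2.Rodrigues(d["R"])[0],d["t"],K,np.array([d["k1"],0,0,0.]))[0].reshape(-1,2)
def crop(d,x0,y0,x1,y1,s):
    im=cv2.resize(d["color"][y0:y1,x0:x1,::-1],None,fx=s,fy=s,interpolation=cv2.INTER_CUBIC)
    im=cv2.convertScaleAbs(im,alpha=1.6)
    for x in range(-(-x0//10)*10,x1,10):
        cv2.line(im,(int((x+.5-x0)*s),0),(int((x+.5-x0)*s),6),(0,255,0),1); cv2.putText(im,str(x),(int((x-x0)*s)+2,16),0,.35,(0,255,0),1)
    for y in range(-(-y0//10)*10,y1,10):
        cv2.line(im,(0,int((y+.5-y0)*s)),(6,int((y+.5-y0)*s)),(0,255,0),1); cv2.putText(im,str(y),(8,int((y+.5-y0)*s)+4),0,.35,(0,255,0),1)
    return im
E
python3 - <<'E'
from h import *
t=load("pics/top0.npz"); s=load("pics/side0.npz")
a=crop(t,178,172,338,224,5); b=crop(s,232,190,302,288,3.4); c=crop(s,245,150,290,195,7)
out=np.zeros((600,800,3),np.uint8)
for im,x,y in((a,0,0),(b,0,262),(c,250,262)): 
    im=im[:600-y]; out[y:y+im.shape[0],x:x+im.shape[1]]=im
cv2.imwrite("pics/crop1.png",out)
g=t["color"].astype(int); 
# white upper face
m=((g.min(2)>95)).astype(np.uint8); m[:, :275]=0; m[:,340:]=0; m[:170]=0; m[225:]=0
cs,_=cv2.findContours(m,cv2.RETR_CCOMP,cv2.CHAIN_APPROX_NONE)
for k in cs:
    if cv2.contourArea(k)>3: r=cv2.minAreaRect(k); print("white",r,cv2.contourArea(k))
k=max(cs,key=cv2.contourArea); r=cv2.minAreaRect(k)
P=plane(t,cv2.boxPoints(r),.022); print(P.round(4)); print("centre",P.mean(0)); 
# brass pins
hsv=cv2.cvtColor(t["color"],cv2.COLOR_RGB2HSV)
m=((hsv[...,1]>110)&(hsv[...,2]>60)).astype(np.uint8); m[:, :178]=0;m[:,240:]=0;m[:178]=0;m[224:]=0
n,l,st,ce=cv2.connectedComponentsWithStats(m)
for i in range(1,n):
    if st[i,4]<200: print("brass",ce[i].round(2),st[i])
E
```

```text
white ((307.4230651855469, 194.6154022216797), (16.75194549560547, 47.64874267578125), 70.55996704101562) 730.0
white ((289.25, 201.25001525878906), (4.949747085571289, 5.656853675842285), 45.0) 22.5
white ((308.15069580078125, 194.06851196289062), (10.767786026000977, 19.194747924804688), 69.44395446777344) 170.5
white ((325.5, 188.5), (5.0, 5.0), 90.0) 21.5
[[ 0.5133 -0.0746  0.022 ]
 [ 0.565  -0.2273  0.022 ]
 [ 0.511  -0.2441  0.022 ]
 [ 0.4598 -0.0922  0.022 ]]
centre [ 0.51226787 -0.15953616  0.022     ]
brass [208.38 200.83] [203 189  12  24 150]
brass [194.   192.29] [193 191   3   3   7]
brass [223.5 198.5] [223 198   2   2   4]
brass [191.5 203. ] [191 202   2   3   6]
brass [220.88 209.12] [220 208   3   3   8]
```

View pics/crop1.png

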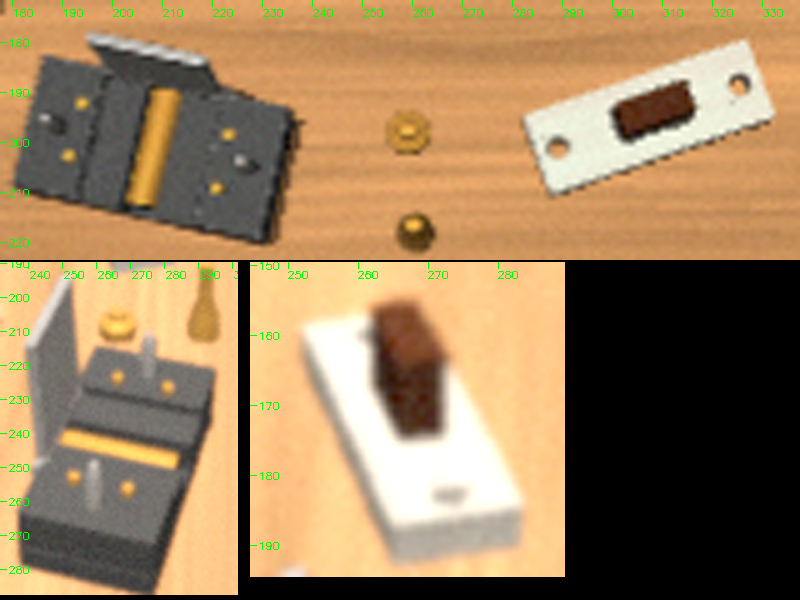

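The crop confirms it: the dark block has the open keeper (hinge on the far, +x side), the tube between x 203 and 214, four brass pins, and dowels near (186,196) and (225,204). The white block with the wooden rib has holes at (289,201) and (325.5,188.5).

Run:
```python
from h import *
from rig import env
from scipy.spatial.transform import Rotation as R
t=load("pics/top0.npz"); s=load("pics/side0.npz")
pt=[(194,192.3),(191.3,203),(223.5,198.5),(220.8,209.1)]
ps=[]
hsv=cv2.cvtColor(s["color"],cv2.COLOR_RGB2HSV)
m=((hsv[...,1]>110)&(hsv[...,2]>70)).astype(np.uint8); m[:, :238]=0;m[:,300:]=0;m[:218]=0;m[265:]=0
n,l,st,ce=cv2.connectedComponentsWithStats(m)
for i in range(1,n): print("side brass",ce[i].round(2),st[i,4])
P=plane(t,pt,.058); print("pins top",P.round(4).tolist(),P.mean(0).round(4))
print("pins x-dist",np.linalg.norm(P[0]-P[1]),np.linalg.norm(P[2]-P[3]),"y-dist",np.linalg.norm(P[0]-P[2]),np.linalg.norm(P[1]-P[3]))
ydir=P[0]+P[1]-P[2]-P[3]; yaw=np.arctan2(-ydir[0],ydir[1]); print("die yaw",yaw)
print("dowel plane",plane(t,[(186,195.3),(225,203.5)],.088).round(4))
print("leaf corners",two(t,[(194.5,179),(217.5,184.5)],s,[(239.5,213.5),(250.5,193.5)]).round(4))
H=plane(t,[(289.25,201.25),(325.5,188.5)],.022); print("holes",H.round(4),H.mean(0),np.linalg.norm(H[0]-H[1]))
d=H[0]-H[1]; print("upper yaw",np.arctan2(-d[0],d[1]))
st=env.get_state(); q=st["tool_rot"]; print("tool axes cols\n",R.from_quat([q[1],q[2],q[3],q[0]]).as_matrix().round(3))
```

```text
side brass [238.92 239.76] 106
side brass [256.  218.8] 5
side brass [294.19 244.92] 433
side brass [266.09 223.64] 11
side brass [280.85 226.46] 13
side brass [266.93 244.29] 197
side brass [253.4  252.93] 15
side brass [269.27 256.33] 15
pins top [[0.5203, 0.2163, 0.058], [0.4849, 0.2249, 0.058], [0.4983, 0.1187, 0.058], [0.4635, 0.1275, 0.058]] [0.4918 0.1719 0.058 ]
pins x-dist 0.03640928846760271 0.03585967104031719 y-dist 0.10010008608393133 0.09971341839222268
die yaw -0.2187711413518998
dowel plane [[0.5064 0.2368 0.088 ]
 [0.4781 0.1107 0.088 ]]
leaf corners [[0.55   0.1985 0.1501 0.0045]
 [0.5328 0.1273 0.1493 0.0065]]
holes [[ 0.4906 -0.0979  0.022 ]
 [ 0.532  -0.2207  0.022 ]] [ 0.51129139 -0.15925714  0.022     ] 0.12958444419477363
upper yaw 0.3247418960761967
tool axes cols
 [[-0.955 -0.     0.295]
 [-0.295  0.002 -0.955]
 [-0.    -1.    -0.002]]
```

```bash
cat > st.py <<'E'
# print die-frame state, and shift (cm, tool axes) to a target in die frame: args x y z(m) [yaw]
import sys; from rig import env; import numpy as np
from scipy.spatial.transform import Rotation as R
C=np.array([.4918,.1719,0]); YD=-.2195
def show(T=None,yaw=None):
    s=env.get_state(); M=R.from_quat(np.roll(s["tool_rot"],-1)).as_matrix()
    D=R.from_euler("z",YD).as_matrix()
    print("die-frame TCP",(D.T@(s["position"]-C)).round(4),"zyaw",np.arctan2(M[1,2],M[0,2]).round(4),"tilt",M[2].round(3),"F",s["contact_force"].round(1),"w",round(s["gripper_width"],4),"t",round(s["clock"],2),"j",s["qpos"].round(2))
    if T is not None: print("shift cm",((M.T@(np.array(T)-s["position"]))*100).round(2))
    if yaw is not None: print("turn y",round(-(yaw-np.arctan2(M[1,2],M[0,2])),3))
if __name__=="__main__":
    a=[float(v) for v in sys.argv[1:]]
    D=R.from_euler("z",YD).as_matrix()
    show(C+D@a[:3] if len(a)>2 else None, a[3] if len(a)>3 else None)
E
python3 -m jog '[[0,-21.2,0,-21.2,0,-1,0],[0,-21.2,0,-21.2,0,-1,0],[0,-21.2,0,-21.2,0,-1,0],[0,-21.2,0,-21.2,0,-1,0],[0,-21.2,0,-21.2,0,-1,0],[0,-21.2,0,-21.2,0,-1,0],[0,-21.2,0,-21.2,0,-1,0],[0,-21.2,0,-21.2,0,-1,0]]'; python3 st.py .095 0 .21 -.2195
```

```text
clock: 0.77
position: [0.3263, -0.3269, 0.2308]
tool_rot: [0.431, -0.43, 0.562, -0.56]
contact_force: [0.9, 0.3, 0.4]
gripper_width: 0.0
die-frame TCP [-0.0529 -0.5228  0.2308] zyaw -0.2612 tilt [-0.003 -1.    -0.   ] F [0.9 0.3 0.4] w 0.0 t 0.77 j [-0.96 -0.18  1.93  0.    1.39 -0.7 ]
shift cm [-52.85   2.24  12.6 ]
turn y -0.042
```

```bash
python3 -m jog '[[0,-29,0,6.9,0,-0.042,0],[0,-29,0,6.9,0,-0.042,0],[0,-29,0,6.9,0,-0.042,0],[0,-29,0,6.9,0,-0.042,0],[0,-29,0,6.9,0,-0.042,0],[0,-29,0,6.9,0,-0.042,0],[0,-29,0,6.9,0,-0.042,0],[0,-29,0,6.9,0,-0.042,0]]'; python3 st.py .095 0 .21 -.2195
```

```text
clock: 1.43
position: [0.4703, -0.0656, 0.2311]
tool_rot: [0.442, -0.44, 0.553, -0.552]
contact_force: [0.1, -0.6, -0.4]
gripper_width: 0.0003
die-frame TCP [ 0.0307 -0.2365  0.2311] zyaw -0.2238 tilt [-0.003 -1.     0.   ] F [ 0.1 -0.6 -0.4] w 0.0003 t 1.43 j [-0.31 -0.15  1.9   0.    1.38 -0.08]
shift cm [-23.68   2.18   6.33]
turn y -0.004
```

```bash
python3 -m jog '[[0,-24,0,4.8,0,0,0],[0,-24,0,4.8,0,0,0],[0,-24,0,4.8,0,0,0],[0,-24,0,4.8,0,0,0],[0,-24,0,4.8,0,0,0],[0,-24,0,4.8,0,0,0],[0,-24,0,4.8,0,0,0],[0,-24,0,4.8,0,0,0]]'; python3 st.py .092 0 .12 -.2195
```

```text
clock: 2.1
position: [0.5697, 0.1532, 0.2302]
tool_rot: [0.44, -0.441, 0.553, -0.553]
contact_force: [-0.0, -0.6, 0.1]
gripper_width: -0.0001
die-frame TCP [ 0.0801 -0.0013  0.2302] zyaw -0.2258 tilt [ 0.001 -1.    -0.002] F [-0.  -0.6  0.1] w -0.0001 t 2.1 j [ 0.13  0.14  1.62 -0.    1.38  0.36]
shift cm [-0.14 11.02  1.21]
turn y -0.006
```

```bash
python3 -m jog '[[0,0,0,1.2,0,0,0],[0,0,4,1.2,0,0,0],[0,0,8,1.2,0,0,0],[0,0,10.3,1.2,0,0,0],[0,0,10.3,1.2,0,0,0],[0,0,10.3,1.2,0,0,0]]'; python3 st.py .064 0 .128 -.2195
```

```text
clock: 2.6
position: [0.5801, 0.1476, 0.1271]
tool_rot: [0.438, -0.44, 0.555, -0.554]
contact_force: [0.7, 0.3, 0.8]
gripper_width: 0.0001
die-frame TCP [ 0.0915 -0.0045  0.1271] zyaw -0.2304 tilt [ 0.002 -1.    -0.004] F [0.7 0.3 0.8] w 0.0001 t 2.6 j [ 0.12  0.25  1.69 -0.    1.2   0.35]
shift cm [-0.42 -0.09 -2.75]
turn y -0.011
```

```bash
python3 -m jog '[[0,-0.4,-0.1,-1.4,0,-0.01,0],[0,-0.4,-0.1,-2.7,0,-0.01,0],[0,-0.4,0,-3.8,0,-0.01,0],[0,-0.4,0.1,-4.9,0,-0.01,0],[0,-0.4,0.4,-5.9,0,-0.01,0],[0,-0.4,0.8,-6.8,0,-0.01,0],[0,-0.4,1.4,-7.7,0,-0.01,0],[0,-0.4,2.0,-8.5,0,-0.01,0]]'; python3 st.py -.0163 0 .0723 -.2195;  python3 - <<'E'
from h import *
from rig import vision
t=vision.get_image("top"); s=vision.get_image("side"); np.savez("pics/t1.npz",**t); np.savez("pics/s1.npz",**s)
a=crop(t,178,165,248,225,5.7); b=crop(s,215,170,305,290,4.4)
out=np.zeros((530,800,3),np.uint8)
out[:a.shape[0],:a.shape[1]]=a; out[:b.shape[0],400:400+b.shape[1]]=b; cv2.imwrite("pics/leaf1.png",out)
E
```

```text
clock: 3.27
position: [0.4996, 0.1725, 0.109]
tool_rot: [-0.443, 0.442, -0.551, 0.552]
contact_force: [-0.7, -0.3, 1.7]
gripper_width: -0.0
die-frame TCP [0.0075 0.0022 0.109 ] zyaw -0.2192 tilt [-0.001 -1.     0.002] F [-0.7 -0.3  1.7] w -0.0 t 3.27 j [0.18 0.11 1.89 0.   1.14 0.4 ]
shift cm [ 0.23  3.66 -2.39]
turn y 0.0
```

View pics/leaf1.png

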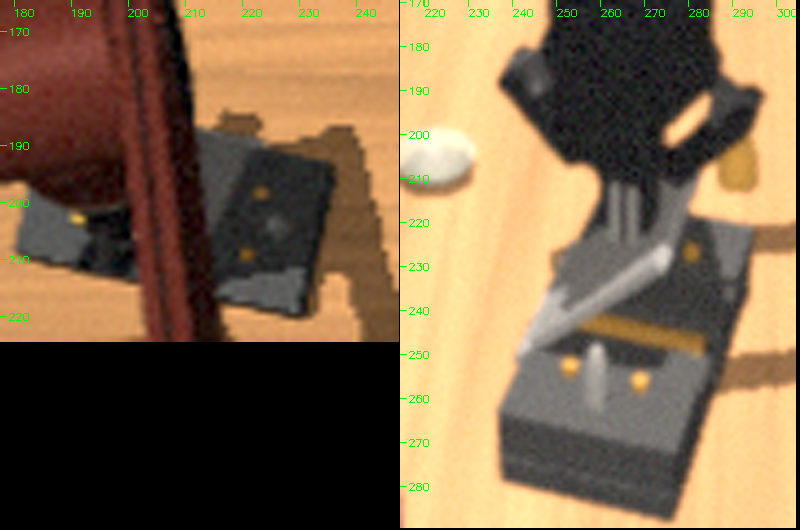

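The side view shows the keeper at about 40°, with the fingertips on its back at (262,222). I'll carry on down.

```bash
python3 -m jog '[[0,0.2,0.8,-0.9,0,0,0],[0,0.2,1.7,-1.5,0,0,0],[0,0.2,2.6,-2,0,0,0],[0,0.2,3.6,-2.5,0,0,0],[0,0.2,4.5,-2.8,0,0,0],[0,0.2,5.2,-2.8,0,0,0],[0,0.2,5.6,-2.8,0,0,0],[0,0.2,5.6,-2.8,0,0,0]]'; python3 st.py -.02 0 .051 -.2195
```

```text
clock: 4.03
position: [0.4714, 0.1763, 0.0517]
tool_rot: [0.442, -0.443, 0.552, -0.551]
contact_force: [0.1, -0.3, 1.0]
gripper_width: -0.0
die-frame TCP [-0.0209 -0.0001  0.0517] zyaw -0.2189 tilt [ 0.001 -1.    -0.002] F [ 0.1 -0.3  1. ] w -0.0 t 4.03 j [0.2  0.15 1.98 0.   1.02 0.42]
shift cm [-0.01  0.07  0.09]
turn y 0.001
```

```bash
python3 -m jog '[[0,0,0.1,0,0,0,0],[0,0,0.2,0,0,0,0],[0,0,0.2,0,0,0,0]]'; python3 st.py -.02 0 .2
```

```text
clock: 4.28
position: [0.4721, 0.1764, 0.0512]
tool_rot: [0.442, -0.443, 0.552, -0.552]
contact_force: [-5.0, -0.4, 11.7]
gripper_width: -0.0
die-frame TCP [-0.0202  0.0001  0.0512] zyaw -0.2191 tilt [ 0.    -1.    -0.001] F [-5.  -0.4 11.7] w -0.0 t 4.28 j [ 0.2   0.15  1.98 -0.    1.02  0.42]
shift cm [ 1.000e-02 -1.488e+01  1.000e-02]
```

```bash
python3 -m jog '[[0,0,-4,0,0,0,0],[0,0,-8,0,0,0,0],[0,0,-12,0,0,0,0],[0,4,-13,1.4,0,-0.1,0],[0.5,8,-13,2.8,0,-0.2,0],[1,12,-13,4.2,0,-0.3,0],[1,16,-13,5.6,0,-0.4,0],[1,16,-13,5.6,0,-0.5,0]]'; python3 -c "
from st import *; show([.5118,-.1594,.16],.3247)"
```

```text
clock: 4.95
position: [0.4927, 0.0024, 0.1806]
tool_rot: [-0.565, 0.566, -0.424, 0.426]
contact_force: [-0.0, 0.5, 1.2]
gripper_width: 0.0487
die-frame TCP [ 0.0377 -0.1652  0.1806] zyaw 0.2817 tilt [ 0.003 -1.     0.001] F [-0.   0.5  1.2] w 0.0487 t 4.95 j [-0.15 -0.06  1.92 -0.    1.28 -0.43]
shift cm [16.07  2.11 -2.66]
turn y -0.043
```

```bash
python3 -m jog '[[1,16.1,2,-2.6,0,-0.043,0],[1,16.1,2,-2.6,0,-0.043,0],[1,16.1,2,-2.6,0,-0.043,0],[1,16.1,2,-2.6,0,-0.043,0],[1,16.1,2,-2.6,0,-0.043,0],[1,16.1,2,-2.6,0,-0.043,0]]'; python3 -c "
from st import *; show([.5118,-.1594,.1],.3247)"
python3 - <<'E'
from h import *
from rig import vision
t=vision.get_image("top"); s=vision.get_image("side"); np.savez("pics/t2.npz",**t); np.savez("pics/s2.npz",**s)
a=crop(t,178,172,338,224,5); b=crop(s,225,190,305,290,3.4); c=crop(s,225,130,305,200,4.8)
out=np.zeros((600,800,3),np.uint8)
for im,x,y in((a,0,0),(b,0,262),(c,280,262)):
    im=im[:600-y]; out[y:y+im.shape[0],x:x+im.shape[1]]=im
cv2.imwrite("pics/hover.png",out)
E
```

```text
clock: 5.45
position: [0.5111, -0.1558, 0.1595]
tool_rot: [-0.573, 0.573, -0.414, 0.414]
contact_force: [-0.0, 0.5, 0.1]
gripper_width: 0.0855
die-frame TCP [ 0.0902 -0.3156  0.1595] zyaw 0.3199 tilt [-0.001 -1.    -0.001] F [-0.   0.5  0.1] w 0.0855 t 5.45 j [-0.44  0.07  1.83  0.    1.24 -0.76]
shift cm [ 0.37  5.95 -0.04]
turn y -0.005
```

View pics/hover.png

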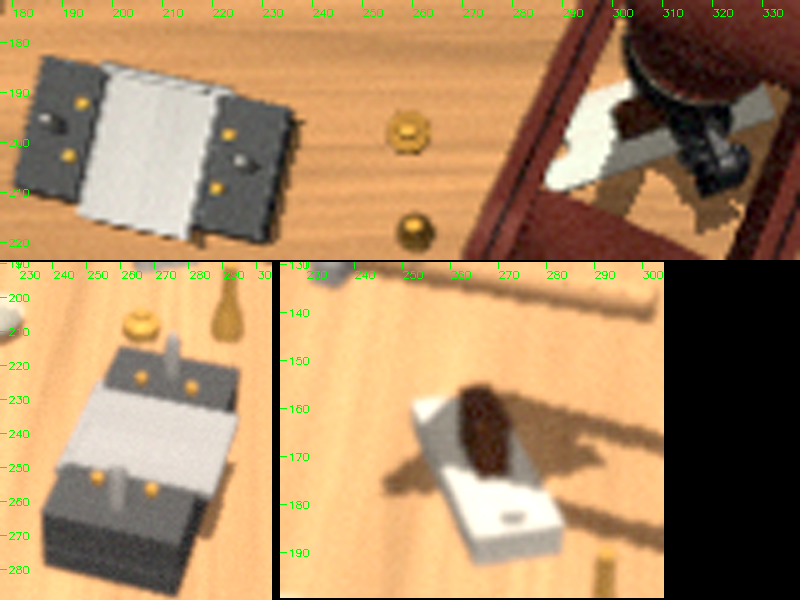

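The keeper lies shut across the die: a flat plate at (210,200) in the top view. The gripper is above the rib. I'll descend and grip.

```bash
python3 -m jog '[[1,0.37,3,0,0,-0.005,0],[1,0.37,6.5,0,0,-0.005,0],[1,0.37,10,0,0,-0.005,0],[1,0.37,12.5,0,0,-0.005,0],[1,0.37,13.1,0,0,-0.005,0],[1,0.37,13.1,0,0,-0.005,0],[0.5,0.37,13.1,0,0,-0.005,0],[0.2,0.37,13.1,0,0,-0.005,0]]';  python3 -m jog '[[0,0,0,0,0,0,0],[0,0,0,0,0,0,0],[0,0,0,0,0,0,0],[0,0,0,0,0,0,0],[0,0,0,0,0,0,0]]'; python3 -c "
from st import *; show([.5118,-.1594,.1],.3247)"
```

```text
clock: 6.22
position: [0.5146, -0.1575, 0.0317]
tool_rot: [0.576, -0.575, 0.41, -0.412]
contact_force: [-0.0, -0.2, 1.0]
gripper_width: 0.0636
clock: 6.63
position: [0.5134, -0.1577, 0.0305]
tool_rot: [0.575, -0.575, 0.411, -0.412]
contact_force: [-1.9, 1.0, 6.3]
gripper_width: 0.0214
die-frame TCP [ 0.0929 -0.317   0.0305] zyaw 0.3289 tilt [ 0.001 -1.     0.001] F [-1.9  1.   6.3] w 0.0214 t 6.63 j [-0.45  0.25  1.9   0.    0.99 -0.77]
shift cm [ 0.11 -6.95 -0.2 ]
turn y 0.004
```

```bash
python3 -m jog '[[0,0,-2,0,0,0,0],[0,0,-5,0,0,0,0],[0,0,-8,0,0,0,0],[0,0,-11,0,0,0,0],[0,0,-13,0,0,0,0],[0,-3,-13,0.8,0,0.07,0],[0,-6,-13,1.6,0,0.14,0],[0,-9,-13,2.4,0,0.21,0]]'; python3 st.py 0 0 .16 -.2195
```

```text
clock: 7.3
position: [0.5054, -0.0636, 0.1588]
tool_rot: [-0.527, 0.528, -0.471, 0.47]
contact_force: [0.2, 0.8, -5.6]
gripper_width: 0.0214
die-frame TCP [ 0.0646 -0.2269  0.1588] zyaw 0.1136 tilt [-0.001 -1.    -0.001] F [ 0.2  0.8 -5.6] w 0.0214 t 7.3 j [-0.28  0.01  1.9   0.    1.24 -0.39]
shift cm [-23.56  -0.1    1.32]
turn y 0.333
```

```bash
python3 -m jog '[[0,-3,-0.1,0.2,0,0.06,0],[0,-7,-0.1,0.4,0,0.12,0],[0,-11,-0.1,0.6,0,0.18,0],[0,-15,-0.1,0.8,0,0.24,0],[0,-19,-0.1,1.1,0,0.3,0],[0,-22,-0.1,1.3,0,0.333,0],[0,-23.5,-0.1,1.3,0,0.333,0],[0,-23.5,-0.1,1.3,0,0.333,0]]'; python3 -m jog '[[0,0,0,0,0,0,0],[0,0,0,0,0,0,0]]'; python3 st.py 0 0 .16 -.2195;python3 - <<'E'
from h import *
from rig import vision
t=vision.get_image("top"); s=vision.get_image("side"); np.savez("pics/t3.npz",**t); np.savez("pics/s3.npz",**s)
a=crop(t,175,165,245,230,5.7); b=crop(s,225,170,315,290,4.4)
out=np.zeros((530,800,3),np.uint8)
out[:a.shape[0],:a.shape[1]]=a; out[:b.shape[0],400:400+b.shape[1]]=b; cv2.imwrite("pics/over.png",out)
E
```

```text
clock: 7.97
position: [0.4896, 0.1736, 0.1591]
tool_rot: [0.444, -0.445, 0.551, -0.549]
contact_force: [-0.0, 0.1, -3.7]
gripper_width: 0.0218
clock: 8.13
position: [0.4907, 0.1698, 0.1594]
tool_rot: [0.443, -0.444, 0.551, -0.55]
contact_force: [0.1, -0.7, -5.3]
gripper_width: 0.0214
die-frame TCP [-0.0007 -0.0023  0.1594] zyaw -0.2138 tilt [ 0.001 -1.    -0.001] F [ 0.1 -0.7 -5.3] w 0.0214 t 8.13 j [ 0.18  0.03  1.87 -0.    1.24  0.4 ]
shift cm [-0.23 -0.06  0.07]
turn y 0.006
```

View pics/over.png

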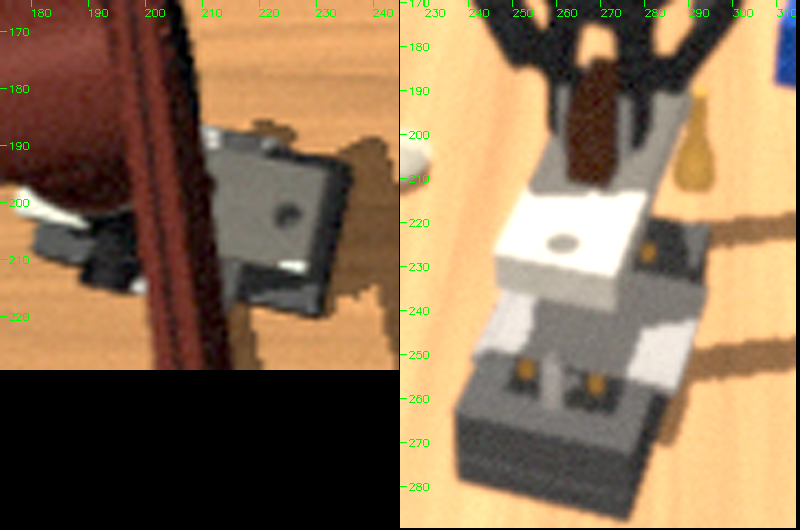

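Top view: the far hole is at about (223,202). Side view: the near hole is at about (261,225), above the dowel. I'll compute both positions against the dowels.

Run:
```python
from h import *
from scipy.spatial.transform import Rotation as R
t=load("pics/t3.npz"); s=load("pics/s3.npz")
C=np.array([.4918,.1719,0]); D=R.from_euler("z",-.2195).as_matrix()
def dark(d,x0,y0,x1,y1):
    g=d["color"][y0:y1,x0:x1].astype(float).mean(2); w=np.clip(np.median(g)*.85-g,0,None)
    yy,xx=np.mgrid[y0:y1,x0:x1]; return ((xx*w).sum()/w.sum(),(yy*w).sum()/w.sum())
hb=dark(t,219,197,229,207); ha=dark(s,256,222,268,229); print(hb,ha)
for z in (.150,.153):
    A=plane(s,[ha],z); B=plane(t,[hb],z)
    print(z,"hole b die",((B-C)@D).round(4)[:,:2],"hole a die",((A-C)@D).round(4)[:,:2],"dist",np.linalg.norm(A-B).round(4))
# dowel cross-check via side pins vs top pins
ps=[(253.4,252.93),(269.27,256.33),(266.09,223.64),(280.85,226.46)]; pt=[(194,192.3),(191.3,203),(223.5,198.5),(220.8,209.1)]
s0=load("pics/side0.npz");t0=load("pics/top0.npz")
print("pins 2view",two(t0,pt,s0,ps).round(4)); Q=plane(s0,ps,.058); print("side pins die",((Q-C)@D).round(4),Q.mean(0).round(4))
H=plane(s0,[(268.8,183)],.022); print("side hole on bench",H.round(4))
```

```text
(np.float64(224.8814853556485), np.float64(202.26663179916318)) (np.float64(261.45813307802774), np.float64(224.91234083293438))
0.15 hole b die [[-0.0023 -0.0695]] hole a die [[-0.0001  0.0595]] dist 0.129
0.153 hole b die [[-0.0026 -0.0699]] hole a die [[-0.001   0.0627]] dist 0.1326
pins 2view [[0.5218 0.2167 0.056  0.0024]
 [0.4866 0.2251 0.0567 0.003 ]
 [0.4998 0.1189 0.0556 0.0025]
 [0.4647 0.1276 0.0567 0.0021]]
side pins die [[ 0.0201  0.0521  0.058 ]
 [-0.0154  0.052   0.058 ]
 [ 0.0199 -0.0473  0.058 ]
 [-0.016  -0.0476  0.058 ]] [0.4944 0.1737 0.058 ]
side hole on bench [[ 0.5054 -0.0969  0.022 ]]
```

```bash
python3 -m jog '[[0,-0.2,0,0.1,0,0,0],[0,-0.47,1,0.2,0,0,0],[0,-0.47,2,0.2,0,0,0],[0,-0.47,3,0.2,0,0,0],[0,-0.47,3.6,0.2,0,0,0],[0,-0.47,3.6,0.2,0,0,0],[0,-0.47,3.6,0.2,0,0,0]]'; python3 st.py;python3 - <<'E'
from h import *
from scipy.spatial.transform import Rotation as R
from rig import vision
t=vision.get_image("top"); s=vision.get_image("side"); np.savez("pics/t4.npz",**t); np.savez("pics/s4.npz",**s)
a=crop(t,200,180,244,225,9); b=crop(s,235,200,305,290,5.7)
out=np.zeros((520,800,3),np.uint8)
out[:a.shape[0],:a.shape[1]]=a; out[:b.shape[0],400:400+b.shape[1]]=b; cv2.imwrite("pics/near.png",out)
E
```

```text
clock: 8.82
position: [0.4935, 0.1745, 0.1232]
tool_rot: [0.443, -0.444, 0.551, -0.55]
contact_force: [0.6, 0.2, -5.1]
gripper_width: 0.0212
die-frame TCP [0.0011 0.0029 0.1232] zyaw -0.2141 tilt [ 0.001 -1.    -0.002] F [ 0.6  0.2 -5.1] w 0.0212 t 8.82 j [ 0.19  0.09  1.89 -0.    1.17  0.4 ]
```

View pics/near.png

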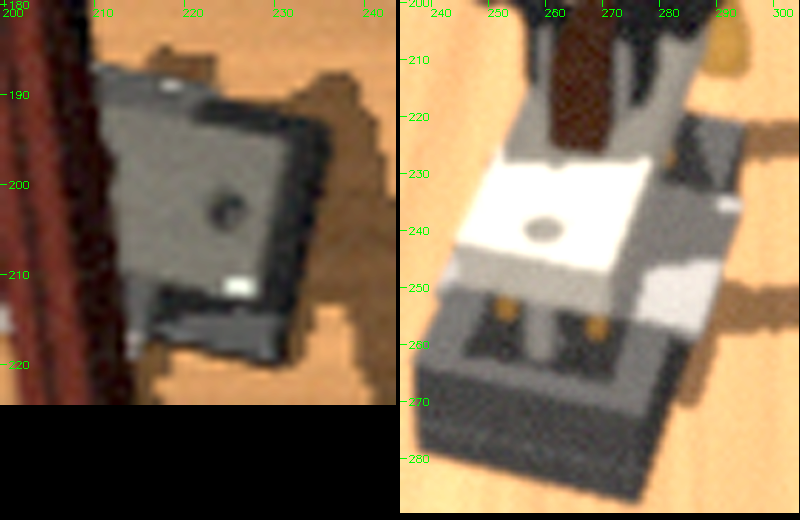

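Run:
```python
from h import *
from scipy.spatial.transform import Rotation as R
t=load("pics/t4.npz"); s=load("pics/s4.npz")
C=np.array([.4918,.1719,0]); Cs=np.array([.4944,.1737,0]); D=R.from_euler("z",-.2195).as_matrix()
def dark(d,x0,y0,x1,y1,f):
    g=d["color"][y0:y1,x0:x1].astype(float).mean(2); w=np.clip(np.median(g)*f-g,0,None)
    yy,xx=np.mgrid[y0:y1,x0:x1]; return ((xx*w).sum()/w.sum(),(yy*w).sum()/w.sum())
hb=dark(t,219,198,229,208,.92); ha=dark(s,254,236,266,244,.92); print(hb,ha)
for z in (.114,.117,.12):
    print(z,"b off",((plane(t,[hb,(224.8,202.9)],z)-C)@D-[0,-.065,0]).round(4)[:,:2].tolist(),"a off",((plane(s,[ha,(259.8,239.9)],z)-Cs)@D-[0,.065,0]).round(4)[:,:2].tolist())
# yaw of the upper from white top edges in side: end edge and front edge
g=s["color"][225:252,238:282].min(2); m=(g>150).astype(np.uint8)
c=max(cv2.findContours(m,cv2.RETR_EXTERNAL,cv2.CHAIN_APPROX_NONE)[0],key=cv2.contourArea)
p=cv2.approxPolyDP(c,2,True).reshape(-1,2)+[238,225]; print(((plane(s,p,.117)-Cs)@D).round(4)[:,:2].tolist())
```

```text
(np.float64(224.60324610324614), np.float64(202.87287287287288)) (np.float64(259.6742813163392), np.float64(239.80840176932767))
0.114 b off [[-0.0008, 0.0006], [-0.0008, -0.0]] a off [[-0.0002, -0.0021], [-0.0005, -0.0019]]
0.117 b off [[-0.0011, 0.0002], [-0.0011, -0.0004]] a off [[-0.0011, 0.0009], [-0.0014, 0.0011]]
0.12 b off [[-0.0014, -0.0002], [-0.0014, -0.0008]] a off [[-0.002, 0.0039], [-0.0023, 0.0041]]
[[0.0244, 0.077], [-0.0258, 0.0769], [-0.0266, 0.0246], [0.0256, 0.0401]]
```

```bash
python3 -m jog '[[0,0,0,0.1,0,0,0],[0,0,0.5,0.1,0,0,0],[0,0,1,0.1,0,0,0],[0,0,1.5,0.1,0,0,0],[0,0,2,0.1,0,0,0],[0,0,2,0.1,0,0,0]]'; python3 st.py
```

```text
clock: 9.42
position: [0.4944, 0.1742, 0.1027]
tool_rot: [0.443, -0.444, 0.551, -0.55]
contact_force: [0.4, -0.1, -5.2]
gripper_width: 0.0213
die-frame TCP [0.002  0.0028 0.1027] zyaw -0.2141 tilt [ 0.001 -1.    -0.002] F [ 0.4 -0.1 -5.2] w 0.0213 t 9.42 j [ 0.19  0.12  1.9  -0.    1.13  0.4 ]
```

```bash
python3 -m jog '[[0,0,0.5,0,0,0,0],[0,0,1,0,0,0,0],[0,0,1.3,0,0,0,0],[0,0,1.3,0,0,0,0]]'; python3 -m jog '[[0,0,0.2,0,0,0,0],[0,0,0.4,0,0,0,0],[0,0,0.5,0,0,0,0],[0,0,0.5,0,0,0,0]]'; python3 st.py
```

```text
clock: 9.75
position: [0.4945, 0.1743, 0.0902]
tool_rot: [0.443, -0.444, 0.551, -0.55]
contact_force: [0.2, 0.7, -6.0]
gripper_width: 0.0215
clock: 10.08
position: [0.4955, 0.1745, 0.0874]
tool_rot: [-0.444, 0.444, -0.55, 0.551]
contact_force: [-4.8, -1.8, 4.3]
gripper_width: 0.0213
die-frame TCP [0.0031 0.0033 0.0874] zyaw -0.214 tilt [-0. -1.  0.] F [-4.8 -1.8  4.3] w 0.0213 t 10.08 j [ 0.19  0.14  1.91 -0.    1.09  0.4 ]
```

```bash
python3 -m jog '[[0,0,0.2,0,0,0,0],[0,0,0.4,0,0,0,0],[0,0,0.6,0,0,0,0],[0,0,0.7,0,0,0,0],[0,0,0.7,0,0,0,0]]'; python3 st.py
```

```text
clock: 10.5
position: [0.4956, 0.1744, 0.0825]
tool_rot: [-0.444, 0.444, -0.55, 0.551]
contact_force: [-12.7, -4.1, 20.8]
gripper_width: 0.0212
die-frame TCP [0.0031 0.0033 0.0825] zyaw -0.2139 tilt [ 0. -1.  0.] F [-12.7  -4.1  20.8] w 0.0212 t 10.5 j [ 0.19  0.15  1.91 -0.    1.09  0.4 ]
```

```bash
python3 -m jog '[[0,0.05,0,-0.1,0,0,0],[0,0.1,0.1,-0.2,0,0,0],[0,0.1,0.2,-0.2,0,0,0],[0,0.1,0.2,-0.2,0,0,0]]'; python3 st.py
```

```text
clock: 10.83
position: [0.4955, 0.1745, 0.0825]
tool_rot: [-0.445, 0.442, -0.55, 0.551]
contact_force: [-10.6, -3.4, 27.9]
gripper_width: 0.0214
die-frame TCP [0.0031 0.0034 0.0825] zyaw -0.2139 tilt [-0.002 -1.     0.004] F [-10.6  -3.4  27.9] w 0.0214 t 10.83 j [0.19 0.14 1.92 0.   1.08 0.4 ]
```

```bash
python3 -m jog '[[0,0.1,0.1,-0.2,0,0,0],[0,0.15,0.2,-0.3,0,0,0],[0,0.15,0.2,-0.3,0,0,0]]'; python3 st.py;python3 - <<'E'
from h import *
from scipy.spatial.transform import Rotation as R
from rig import vision
t=vision.get_image("top"); s=vision.get_image("side"); np.savez("pics/t5.npz",**t); np.savez("pics/s5.npz",**s)
a=crop(t,200,180,244,225,8); b=crop(s,232,210,302,288,6.3)
out=np.zeros((500,800,3),np.uint8)
out[:a.shape[0],:a.shape[1]]=a; out[:b.shape[0],355:355+b.shape[1]]=b; cv2.imwrite("pics/press.png",out)
Cs=np.array([.4944,.1737,0]); D=R.from_euler("z",-.2195).as_matrix()
for z in (.052,.054,.056): print(z,proj(s,Cs+np.array([[-.028,.08,z],[.028,.08,z],[.028,.08,z+.022],[-.028,.08,z+.022]])@D.T).round(1).tolist())
E
```

```text
clock: 11.08
position: [0.4955, 0.1746, 0.0826]
tool_rot: [-0.448, 0.44, -0.549, 0.552]
contact_force: [-4.3, -0.2, 30.3]
gripper_width: 0.0208
die-frame TCP [0.003  0.0034 0.0826] zyaw -0.2139 tilt [-0.005 -1.     0.011] F [-4.3 -0.2 30.3] w 0.0208 t 11.08 j [0.19 0.14 1.92 0.   1.07 0.4 ]
0.052 [[270.2, 269.7], [244.6, 263.9], [244.4, 256.6], [270.3, 262.3]]
0.054 [[270.2, 269.0], [244.6, 263.3], [244.3, 256.0], [270.3, 261.7]]
0.056 [[270.2, 268.4], [244.6, 262.6], [244.3, 255.3], [270.4, 261.0]]
```

View pics/press.png

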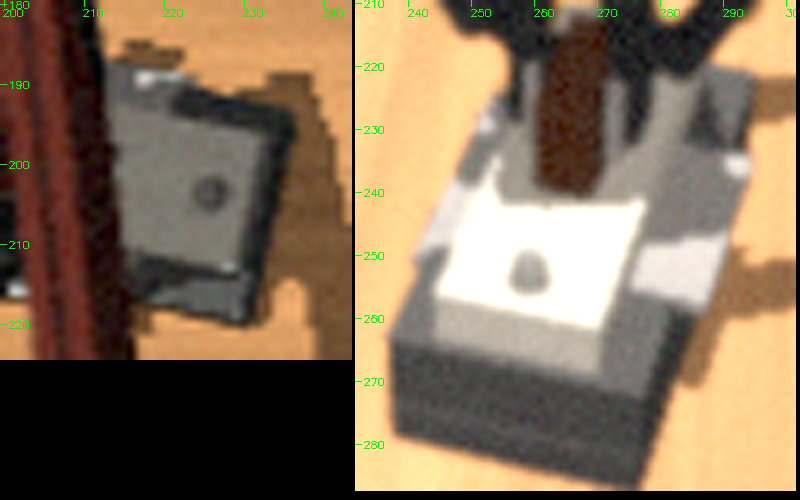

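```bash
python3 -m jog '[[0,0,0.05,0,0,0,0],[0,0,0.05,0,0,0,0],[0,0,0.05,0,0,0,0],[0,0,0.05,0,0,0,0],[0,0,0.05,0,0,0,0],[0,0,0.05,0,0,0,0],[0,0,0.05,0,0,0,0],[0,0,0.05,0,0,0,0]]'; python3 st.py
```

```text
clock: 11.85
position: [0.4955, 0.1745, 0.0825]
tool_rot: [-0.448, 0.44, -0.549, 0.552]
contact_force: [-5.1, 0.6, 33.4]
gripper_width: 0.0215
die-frame TCP [0.003  0.0034 0.0825] zyaw -0.2139 tilt [-0.005 -1.     0.011] F [-5.1  0.6 33.4] w 0.0215 t 11.85 j [0.19 0.14 1.92 0.   1.07 0.4 ]
```

Another 3 N gave no further travel, so the blocks are on a hard stop and steady. Handing in.

```bash
python3 -c "
from rig import order; print(order.job_done())
from st import *; show()"
```

```text
the job is handed in; nothing more can be done
None
the job is handed in; nothing more can be done
```

I swung the keeper plate shut, picked up the upper block by its rib, fitted it onto both dowels and pressed it down. I handed the job in at about 12 s, still gripping and pressing; no verdict was reported.

**Last checks that held:**
- **Keeper:** it took 12 N on its stop, and the next picture showed it lying flat across the die.
- **Pressing:** the tool pushed down with a steady 33 N. The last 12 N of it gave no further travel (TCP stayed at z = 82.5 mm), so the blocks are on a hard stop.
- **Grip:** the fingers held at 21.5 mm on the 22 mm rib.
- **Bench:** I saw no contact with the other items, but I did not measure them again at the end.

**Checks that disagreed or stayed unclear:**
- **Camera offset:** the two cameras differ by about 2 to 3 mm on the die's position, so I lined up the holes and dowels within each view.
- **Gap:** the side view is too coarse to confirm less than 1.6 mm; it puts the block's underside at about z = 54 ± 3 mm, against 52 mm when closed. Travel from my first pin-contact reading was 4.9 mm, not the full 6 mm, though the block was probably already pressing the pins slightly then. That there is no gap rests on the hard stop and the TCP height at the grasp.
- **Side load and tilt:** about 5 N of sideways force and a 0.012 rad tool tilt remained.

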